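# Sort turned spindles by length into their rows

### The job

Three turned wooden spindles of different lengths lie loose on the bench, and each of the three blue trays already holds one spindle of one of these lengths. Lay each loose spindle flat in the tray that holds the spindle of its own length, side by side with it and pointing the same way. Leave the spindles already in the trays and everything else on the bench where they are.

Things in the scene. Friction and masses are not known exactly. Their poses are not given: they have to be found in the camera images.
- spindle_short: Loose short spindle to be sorted, pale turned wood, 70 mm long, lying on the bench. Its middle 34 mm is a square block 24 x 24 mm (the place to grip); the ends are round, 15 to 21 mm thick. Origin: centre of the block's underside, the middle of the length; x runs along its length, z up.
- spindle_medium: Loose medium spindle to be sorted, pale turned wood, 95 mm long, lying on the bench. Its middle 34 mm is a square block 24 x 24 mm (the place to grip); the ends are round, 15 to 21 mm thick. Origin: centre of the block's underside, the middle of the length; x runs along its length, z up.
- spindle_long: Loose long spindle to be sorted, pale turned wood, 120 mm long, lying on the bench. Its middle 34 mm is a square block 24 x 24 mm (the place to grip); the ends are round, 15 to 21 mm thick. Origin: centre of the block's underside, the middle of the length; x runs along its length, z up.
- tray_short: Blue fixed tray for the short row. All three trays are alike: outside 150 (x) x 112 (y) x 14 mm high, walls and floor 5 mm thick, open on top. Origin: centre of its underside, on the bench; x along its length. One short spindle already lies along x in its -y half; its +y half is empty.
- free_short (a point): Middle of the empty half of the tray for the short row, on the tray's inner floor, 28 mm from the tray's centre line; x along the tray's length, z up.
- tray_medium: Blue fixed tray for the medium row. All three trays are alike: outside 150 (x) x 112 (y) x 14 mm high, walls and floor 5 mm thick, open on top. Origin: centre of its underside, on the bench; x along its length. One medium spindle already lies along x in its -y half; its +y half is empty.
- free_medium (a point): Middle of the empty half of the tray for the medium row, on the tray's inner floor, 28 mm from the tray's centre line; x along the tray's length, z up.
- tray_long: Blue fixed tray for the long row. All three trays are alike: outside 150 (x) x 112 (y) x 14 mm high, walls and floor 5 mm thick, open on top. Origin: centre of its underside, on the bench; x along its length. One long spindle already lies along x in its -y half; its +y half is empty.
- free_long (a point): Middle of the empty half of the tray for the long row, on the tray's inner floor, 28 mm from the tray's centre line; x along the tray's length, z up.
- row_short: The short spindle (70 mm) already lying in its tray, same shape as the loose short one; origin at the middle of the block's underside, x along its length.
- row_medium: The medium spindle (95 mm) already lying in its tray, same shape as the loose medium one; origin at the middle of the block's underside, x along its length.
- row_long: The long spindle (120 mm) already lying in its tray, same shape as the loose long one; origin at the middle of the block's underside, x along its length.
- spindle_short_center (a point): Centre of the loose short spindle: mid-length, on its axis, 12 mm above its underside.
- row_short_center (a point): Centre of the already laid short spindle: mid-length, on its axis, 12 mm above its underside.
- spindle_medium_center (a point): Centre of the loose medium spindle: mid-length, on its axis, 12 mm above its underside.
- row_medium_center (a point): Centre of the already laid medium spindle: mid-length, on its axis, 12 mm above its underside.
- spindle_long_center (a point): Centre of the loose long spindle: mid-length, on its axis, 12 mm above its underside.
- row_long_center (a point): Centre of the already laid long spindle: mid-length, on its axis, 12 mm above its underside.
- wax_jar: Closed amber jar of wax with a black cap, 64 mm across, 65 mm high; stands beyond the trays, not needed. Origin: centre of its underside.
- sanding_block: Cork sanding block with a red-brown sole, 100 (x) x 60 (y) x 31 mm; stands beyond the trays, not needed. Origin: centre of its underside.
- turned_egg: Turned wooden egg with a pink top and a flat foot, 60 mm across, 63 mm high; stands beyond the trays, not needed. Origin: centre of its underside.
Things that resemble listed ones, but are neither listed nor needed, are in the scene too. Leave any purple look-alike of the spindle_medium alone.

How it is judged:
At the end, for the whole second after the job is handed in: Each loose spindle and each one already laid lies flat and at rest in the tray of its length: centre within 40 mm along and 44 mm across of the tray's centre, 12 to 22 mm above the bench; the newly laid ones within 20 degrees of the tray's length (x of spindle_short_center in the frame of tray_short between -0.04 and 0.04 m and y of spindle_short_center in the frame of tray_short between -0.044 and 0.044 m and z of spindle_short_center in the frame of tray_short between 0.012 and 0.022 m and linear speed of each of spindle_short, row_short, spindle_medium, row_medium, spindle_long, row_long below 0.02 m/s and x of row_short_center in the frame of tray_short between -0.04 and 0.04 m and y of row_short_center in the frame of tray_short between -0.044 and 0.044 m and z of row_short_center in the frame of tray_short between 0.012 and 0.022 m and angle between the x axis of spindle_short and the x axis of tray_short, either way round below 0.35 rad and x of spindle_medium_center in the frame of tray_medium between -0.04 and 0.04 m and y of spindle_medium_center in the frame of tray_medium between -0.044 and 0.044 m and z of spindle_medium_center in the frame of tray_medium between 0.012 and 0.022 m and x of row_medium_center in the frame of tray_medium between -0.04 and 0.04 m and y of row_medium_center in the frame of tray_medium between -0.044 and 0.044 m and z of row_medium_center in the frame of tray_medium between 0.012 and 0.022 m and angle between the x axis of spindle_medium and the x axis of tray_medium, either way round below 0.35 rad and x of spindle_long_center in the frame of tray_long between -0.04 and 0.04 m and y of spindle_long_center in the frame of tray_long between -0.044 and 0.044 m and z of spindle_long_center in the frame of tray_long between 0.012 and 0.022 m and x of row_long_center in the frame of tray_long between -0.04 and 0.04 m and y of row_long_center in the frame of tray_long between -0.044 and 0.044 m and z of row_long_center in the frame of tray_long between 0.012 and 0.022 m and angle between the x axis of spindle_long and the x axis of tray_long, either way round below 0.35 rad); the robot touches nothing.
It fails at once if a spindle already in a tray is shifted by more than 25 mm (distance of any of row_short_center, row_medium_center, row_long_center from where it was at the start of the episode above 0.025 m).
It fails at once if the jar, sanding block or egg is shifted by more than 30 mm (distance of any of wax_jar, sanding_block, turned_egg from where it was at the start of the episode above 0.03 m).
It also fails if it takes over 72 s, if anything falls off the work surface, if the arm or the gripper's body presses on something with over 40 N, if the wrist force passes 120 N, or if a joint passes its speed limit or range.

### The arm

A 7-joint arm with a two-finger parallel gripper is mounted at the origin on the work surface. World frame = base frame: x ahead of the robot, y to its left, z up, the work surface at z = 0. Lengths are in m, angles in rad, forces in N, time in s.
With the tool pointing down it reaches from about 0.4 to 0.85 m from the base axis. Payload 4.5 kg.
Tool frame: the origin (TCP) lies at the very end of the fingers, on their centre line; the grasp point (between the pads) lies 19 mm behind it; z points along the fingers, y is the line along which they close (so a half turn about z gives the same grasp; the last joint's range is limited). The gripper opens to 88 mm and grips with 3 to 60 N. Pads are 18 mm wide; open, the fingers measure 123 mm over their backs; the gripper's body (75 mm by 187 mm) begins 45 mm behind the grasp point.
Start: joints at [-1.151, 0.689, -0.195, 1.565, 0.157, 0.902, -0.215], TCP at [0.235, 0.579, 0.239] pointing down, gripper open.
Joint ranges: [-3.01, 3.01], [-0.46, 2.08], [-1.47, 1.51], [0.13, 2.56], [-1, 4.14], [0.04, 2.09], [-2.66, 2.66]. Speed limits (rad/s): [2.57, 2.57, 3.14, 3.14, 3.14, 3.14, 3.14].

### API

Orientations are given as a 3x3 rotation matrix whose columns are the frame's x, y, z axes.
In Python, from plant import bot, viewer, sign_off gives the robot as it stands.
- The arm moves only by the shell command python3 -m inch 'ROWS' [FORCE]. ROWS is JSON, a list of rows, each an object of numbers: "grip": the opening, from 0 (shut) to 1 (fully open); "tx", "ty", "tz": the shift along the world's x, y, z in cm; "spin": the turn about the world's z in degrees. A call has 1 to 10 rows; each row is the pose to reach, as a shift and turn from the pose commanded when the call began; what a row does not reach only later rows make up. A row lasts 1/10 s, in which the tool goes at most 50 mm and 8.59 degrees, less where a joint would pass 70% of its speed; a pose out of reach is approached as far as the arm can. A call with a gripper value outside its range is refused whole. The fingers move at their own pace and stop on an object; FORCE is the grip in N (left out, the last holds). Time passes only in rows, so rows that repeat a pose let the fingers close. It gives the time, the measured TCP pose, the force, the opening and the grip force at its end, in the units of the state.
- bot.read_state(): the state, without advancing time (a new reading comes with each control period).
- viewer.get_image(name): name is "side" or "top" or "wrist"; returns a dict with "pixels" (480x640x3 uint8, red, green, blue), "mtx" (3x3 intrinsics, pixels), "xyz" and "rotation" of the camera in the world; the wrist camera has in their place "mount" (4x4, takes a point from camera to tool coordinates, whose origin is the TCP and whose axes are the flange's). Camera axes: x right, y down, z forward; pixel columns grow to the right and rows downward; lengths in m; the calibration is good to about 2 mm. The wrist camera is an equidistant fisheye: a pixel r from the principal point sees the ray r / f radians off the axis. A picture is of the moment at which its call begins: read the wrist's pose just before it. There is no depth.
- sign_off(): hands the job in; it is judged then, once.
The state is a dict: "time": time; "joint_pos": joint angles; "joint_vel": joint speeds; "tau": joint torques, N m; "ee_pos": TCP position; "eef_rot": TCP orientation; "ft_force": force on the tool from outside, world axes, zero at the start; "torque": the same for the moment, N m; "grip_width": opening from 0.0 (shut) to 1.0 (fully open); "gripper_force": force on a finger pad.
Only numpy, scipy, OpenCV 4.12 (cv2) and the standard library are available. Lean on these libraries where they do the work, as an engineer would, in place of code of your own. Each camera call takes 0.05 s, during which the arm holds its last target. There are 200 camera calls.

## Working session

There is one attempt and no reset: what is moved stays moved. The work goes in short steps, Python scripts to look and compute and a shell command to move; the robot and the scene stay as the last step left them, time stands still between calls to the robot, and variables do not carry over. Pictures are saved under pics/ and viewed, at most 10 in all, crops included, and the job is handed in when it is done.

```bash
ls; mkdir -p pics; python3 - <<'E'
from plant import bot, viewer
import cv2,numpy as np,pickle
d={}
for n in("top","side"):
    r=viewer.get_image(n); d[n]=r
    cv2.imwrite(f"pics/{n}0.png",r["pixels"][:,:,::-1])
    print(n,r["mtx"],r["xyz"],r["rotation"])
pickle.dump(d,open("im0.pkl","wb"))
s=bot.read_state();print(s["ee_pos"],s["eef_rot"],s["time"])
E
```

```text
pics
top [[520.08357745   0.         322.016894  ]
 [  0.         520.08357745 239.66871971]
 [  0.           0.           1.        ]] [ 0.43964764 -0.04161195  1.10411573] [[-0.00782572 -0.9921183   0.1250601 ]
 [-0.99968782  0.00479446 -0.02452103]
 [ 0.02372817 -0.12521295 -0.9918461 ]]
side [[504.89142977   0.         319.07271962]
 [  0.         504.89142977 243.24018947]
 [  0.           0.           1.        ]] [ 0.10343938 -0.8508452   0.78169374] [[ 0.84212338 -0.34259365  0.41648266]
 [-0.53896622 -0.50811648  0.67181326]
 [-0.01853725 -0.79021974 -0.61254317]]
[0.2350043  0.57853042 0.23799374] [[-9.26529738e-01  3.76221188e-01 -5.11141748e-04]
 [ 3.76221517e-01  9.26528406e-01 -1.57598514e-03]
 [-1.19331655e-04 -1.65249963e-03 -9.99998628e-01]] 0.1
```

View pics/top0.png

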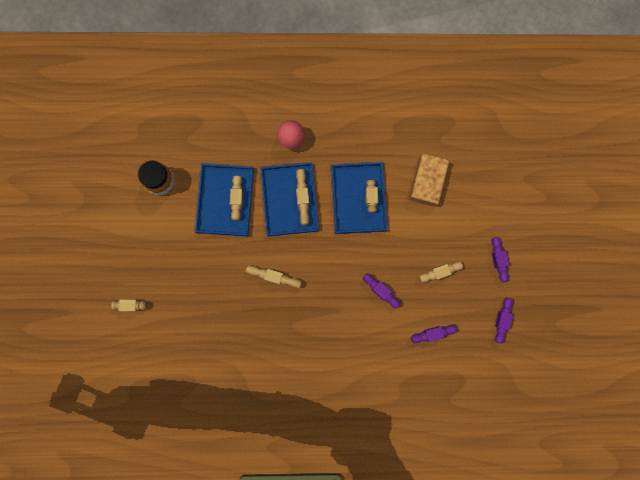

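View pics/side0.png

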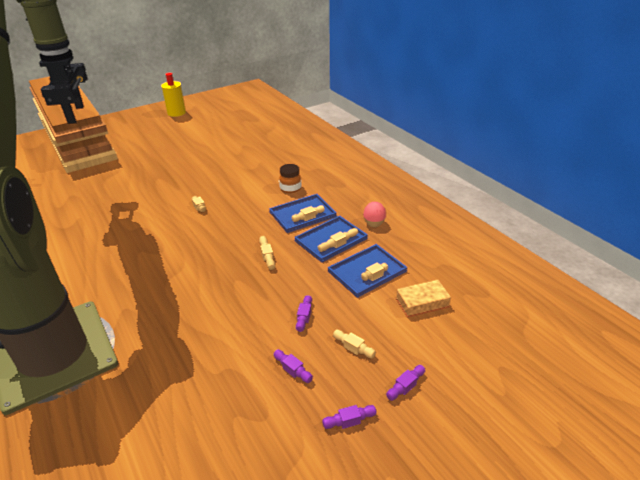

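The top view shows pale loose spindles at (128,306) short, (274,276) long and (442,272) medium. The trays hold medium (225,200), long (290,200) and short (360,198). The four purple look-alikes are at (382,291), (434,334), (500,260) and (505,320), and I'll leave them alone. The side view agrees: short (199,204), long (267,252), medium (355,344).

Next I'll measure from both views and make one enlarged crop.

```bash
cat > h.py <<'E'
import numpy as np,cv2
from plant import bot,viewer
def ray(r,uv):
    d=np.linalg.inv(r["mtx"])@np.array([uv[0],uv[1],1.]); d=np.asarray(r["rotation"])@d
    return np.asarray(r["xyz"]),d/np.linalg.norm(d)
def plane(r,uv,z):
    o,d=ray(r,uv); return o+d*(z-o[2])/d[2]
def tri(a,ua,b,ub):
    oa,da=ray(a,ua);ob,db=ray(b,ub)
    t=np.linalg.lstsq(np.stack([da,-db],1),ob-oa,rcond=None)[0]
    p,q=oa+da*t[0],ob+db*t[1]; return (p+q)/2,np.linalg.norm(p-q)
def blobs(r,kind,amin=80):
    lab=cv2.cvtColor(r["pixels"],cv2.COLOR_RGB2HSV)
    lo,hi=((15,60,150),(32,165,255)) if kind=="pale" else ((105,150,40),(125,255,255))
    m=cv2.inRange(lab,lo,hi); m=cv2.morphologyEx(m,cv2.MORPH_CLOSE,np.ones((3,3)))
    cs=cv2.findContours(m,cv2.RETR_EXTERNAL,cv2.CHAIN_APPROX_NONE)[0]
    return [c for c in cs if amin<cv2.contourArea(c)<8000]
def cen(c):
    m=np.zeros((480,640),np.uint8);cv2.drawContours(m,[c],-1,1,-1);M=cv2.moments(m,True);return M["m10"]/M["m00"],M["m01"]/M["m00"]
def axis(r,c,z):
    "centre, long-axis angle deg and length of a contour cast onto plane z"
    m=np.zeros((480,640),np.uint8);cv2.drawContours(m,[c],-1,1,-1);ys,xs=np.nonzero(m)
    P=np.array([plane(r,(x,y),z)[:2] for x,y in zip(xs,ys)]); mu=P.mean(0)
    w,V=np.linalg.eigh(np.cov((P-mu).T)); a=V[:,1]; t=(P-mu)@a
    return mu,np.degrees(np.arctan2(a[1],a[0]))%180,np.ptp(t)
E
python3 - <<'E'
from h import *
import pickle
d=pickle.load(open("im0.pkl","rb"));T,S=d["top"],d["side"]
S_bl=[(cen(c)) for c in blobs(S,"pale")]
for c in blobs(T,"pale"):
    u=cen(c); best=min(((tri(T,u,S,v),v) for v in S_bl if -.05<tri(T,u,S,v)[0][2]<.08),key=lambda x:x[0][1],default=None)
    mu,a,l=axis(T,c,.012)
    print("pale",np.round(u),cv2.contourArea(c),mu.round(4),a.round(1),l.round(3),best and (best[0][0].round(4),best[0][1].round(4),np.round(best[1])))
sb=[cen(c) for c in blobs(S,"blue",300)]
for c in blobs(T,"blue",600):
    u=cen(c); q=cv2.boxPoints(cv2.minAreaRect(c))
    Q=np.array([plane(T,p,.014)[:2] for p in q]); e=Q[1]-Q[0],Q[2]-Q[1]
    e=max(e,key=np.linalg.norm)
    best=min(((tri(T,u,S,v),v) for v in sb),key=lambda x:x[0][1])
    print("tray",np.round(u),Q.mean(0).round(4),np.degrees(np.arctan2(e[1],e[0]))%180,np.linalg.norm(Q[1]-Q[0]).round(3),np.linalg.norm(Q[2]-Q[1]).round(3),best[0][0].round(4),best[0][1].round(4))
cv2.imwrite("pics/crop.png",cv2.resize(T["pixels"][150:350,100:530,::-1],None,fx=1.8,fy=1.8,interpolation=cv2.INTER_CUBIC))
E
```

```text
pale [126. 305.] 234.5 [0.4435 0.3369] 88.6 0.064 (array([0.4442, 0.3358, 0.0142]), np.float64(0.0017), array([198., 203.]))
pale [272. 276.] 370.5 [0.501  0.0363] 73.1 0.117 (array([0.5014, 0.0361, 0.0121]), np.float64(0.0009), array([267., 252.]))
pale [441. 271.] 320.5 [ 0.5084 -0.3188] 109.0 0.093 (array([ 0.5084, -0.3182,  0.0148]), np.float64(0.0003), array([354., 343.]))
pale [371. 195.] 212.5 [ 0.6744 -0.1748] 1.1 0.066 (array([ 0.672 , -0.1735,  0.0189]), np.float64(0.002), array([374., 271.]))
pale [235. 197.] 274.5 [0.6703 0.1153] 178.2 0.091 (array([0.6684, 0.1146, 0.0184]), np.float64(0.001), array([308., 213.]))
pale [302. 196.] 331.5 [ 0.6727 -0.0261] 4.4 0.118 (array([ 0.6706, -0.0259,  0.0188]), np.float64(0.0013), array([338., 239.]))
pale [430. 178.] 1147.0 [ 0.7106 -0.3027] 163.8 0.1 (array([ 0.7049, -0.2978,  0.0295]), np.float64(0.0027), array([422., 293.]))
tray [224. 200.] [0.6646 0.1388] 176.9519469696157 0.149 0.112 [ 0.7079  0.1469 -0.0988] 0.0464
tray [359. 198.] [ 0.6681 -0.1478] 2.0057514721767973 0.111 0.15 [ 0.6603 -0.144   0.0119] 0.0159
tray [289. 199.] [0.6654 0.001 ] 5.261590788810906 0.11 0.15 [0.6553 0.0044 0.019 ] 0.0179
```

View pics/crop.png

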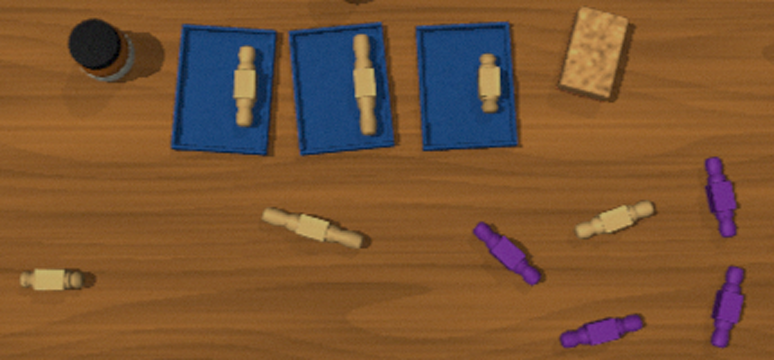

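The crop confirms the pale medium spindle at top-view (441,271), which measures 93 mm. Its neighbours are purple, so they're excluded. First move: go above the short spindle.

```bash
python3 -m inch '[{"tx":5,"ty":-6,"tz":-2,"spin":-8,"grip":1},{"tx":9,"ty":-10,"tz":-4,"spin":-16,"grip":1},{"tx":12,"ty":-14,"tz":-6,"spin":-24,"grip":1},{"tx":15,"ty":-18,"tz":-7,"spin":-32,"grip":1},{"tx":18,"ty":-21,"tz":-8,"spin":-40,"grip":1},{"tx":20.9,"ty":-24.5,"tz":-9,"spin":-48,"grip":1},{"tx":20.9,"ty":-24.5,"tz":-10,"spin":-56,"grip":1},{"tx":20.9,"ty":-24.5,"tz":-10,"spin":-64,"grip":1},{"tx":20.9,"ty":-24.5,"tz":-10,"spin":-69.3,"grip":1},{"tx":20.9,"ty":-24.5,"tz":-10,"spin":-69.3,"grip":1}]' 25
python3 - <<'E'
from h import *
s=bot.read_state();r=viewer.get_image("wrist");print(s["ee_pos"],s["eef_rot"][0],s["ft_force"],r["mtx"],r["mount"])
cv2.imwrite("pics/w1.png",r["pixels"][:,:,::-1])
E
```

```text
time: 1.1
ee_pos: [0.4441, 0.3337, 0.1383]
eef_rot: [[0.025, 1.0, -0.0], [1.0, -0.025, -0.001], [-0.001, -0.0, -1.0]]
ft_force: [0.1, 0.8, 0.9]
grip_width: 0.994
gripper_force: 0.0
[0.44407118 0.33373882 0.13827638] [ 2.51498963e-02  9.99683570e-01 -4.92474232e-04] [0.06917816 0.80284412 0.89697458] [[371.64829954   0.         312.15254142]
 [  0.         371.64829954 237.91765143]
 [  0.           0.           1.        ]] [[ 5.70901679e-04 -9.65022786e-01 -2.62165399e-01  6.74461911e-02]
 [ 9.99999822e-01  5.96256039e-04 -1.71612527e-05  3.47531076e-04]
 [ 1.72878702e-04 -2.62165342e-01  9.65022955e-01 -1.46230311e-01]
 [ 0.00000000e+00  0.00000000e+00  0.00000000e+00  1.00000000e+00]]
```

View pics/w1.png

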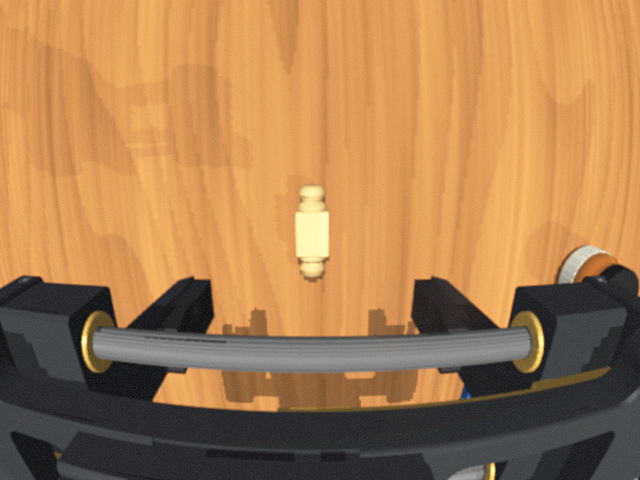

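The wrist view shows the short spindle centred between the fingers at (312,233), so it lies at the TCP's xy to within a few mm. I'll descend and grip.

```bash
python3 -m inch '[{"tz":-4,"grip":1},{"tz":-8,"grip":1},{"tz":-11,"grip":1},{"tz":-12.8,"grip":1},{"tz":-12.8,"grip":1},{"tz":-12.8,"grip":0.2},{"tz":-12.8,"grip":0.1},{"tz":-12.8,"grip":0.1},{"tz":-12.8,"grip":0.1},{"tz":-12.8,"grip":0.1}]' 25
python3 -m inch '[{"grip":0.1},{"grip":0.1},{"grip":0.1},{"tz":2,"grip":0.1},{"tz":5,"grip":0.1},{"tz":9,"grip":0.1},{"tz":9,"grip":0.1}]' 25
```

```text
$[0]: bad value
$[0]: bad value
```

```bash
python3 -m inch '[{"tx":0,"ty":0,"tz":-4,"spin":0,"grip":1},{"tx":0,"ty":0,"tz":-8,"spin":0,"grip":1},{"tx":0,"ty":0,"tz":-11,"spin":0,"grip":1},{"tx":0,"ty":0,"tz":-12.8,"spin":0,"grip":1},{"tx":0,"ty":0,"tz":-12.8,"spin":0,"grip":1},{"tx":0,"ty":0,"tz":-12.8,"spin":0,"grip":0.1},{"tx":0,"ty":0,"tz":-12.8,"spin":0,"grip":0.1},{"tx":0,"ty":0,"tz":-12.8,"spin":0,"grip":0.1},{"tx":0,"ty":0,"tz":-12.8,"spin":0,"grip":0.1},{"tx":0,"ty":0,"tz":-12.8,"spin":0,"grip":0.1}]' 25
```

```text
time: 2.15
ee_pos: [0.4444, 0.3343, 0.0113]
eef_rot: [[0.024, 1.0, 0.001], [1.0, -0.024, 0.001], [0.001, 0.001, -1.0]]
ft_force: [0.7, 0.6, -0.2]
grip_width: 0.571
gripper_force: 0.0
```

```bash
python3 -m inch '[{"tx":0,"ty":0,"tz":0,"spin":0,"grip":0.1},{"tx":0,"ty":0,"tz":0,"spin":0,"grip":0.1},{"tx":0,"ty":0,"tz":0,"spin":0,"grip":0.1},{"tx":0,"ty":0,"tz":0,"spin":0,"grip":0.1},{"tx":0,"ty":0,"tz":0,"spin":0,"grip":0.1},{"tx":0,"ty":0,"tz":0,"spin":0,"grip":0.1},{"tx":0,"ty":0,"tz":0,"spin":0,"grip":0.1},{"tx":0,"ty":0,"tz":2,"spin":0,"grip":0.1},{"tx":0,"ty":0,"tz":5,"spin":0,"grip":0.1},{"tx":0,"ty":0,"tz":10,"spin":0,"grip":0.1}]' 25
```

```text
time: 3.15
ee_pos: [0.4425, 0.333, 0.1096]
eef_rot: [[0.024, 1.0, -0.004], [1.0, -0.024, -0.004], [-0.004, -0.004, -1.0]]
ft_force: [0.5, -0.0, 0.2]
grip_width: 0.272
gripper_force: 25.0
```

```bash
python3 -m inch '[{"tx":2,"ty":-4,"tz":1,"spin":-8,"grip":0.1},{"tx":4,"ty":-8,"tz":1,"spin":-16,"grip":0.1},{"tx":6,"ty":-12,"tz":1,"spin":-24,"grip":0.1},{"tx":8,"ty":-16,"tz":1,"spin":-32,"grip":0.1},{"tx":10,"ty":-20,"tz":1,"spin":-40,"grip":0.1},{"tx":12,"ty":-24,"tz":1,"spin":-48,"grip":0.1},{"tx":14,"ty":-28,"tz":1,"spin":-56,"grip":0.1},{"tx":16,"ty":-32,"tz":1,"spin":-64,"grip":0.1},{"tx":18,"ty":-36,"tz":1,"spin":-72,"grip":0.1},{"tx":20,"ty":-40,"tz":1,"spin":-80,"grip":0.1}]' 25
python3 -m inch '[{"tx":2.3,"ty":-4.5,"tz":0,"spin":-6.6,"grip":0.1},{"tx":2.3,"ty":-5.5,"tz":0,"spin":-6.6,"grip":0.1},{"tx":2.3,"ty":-5.5,"tz":0,"spin":-6.6,"grip":0.1},{"tx":2.3,"ty":-5.5,"tz":0,"spin":-6.6,"grip":0.1}]' 25
```

```text
time: 4.15
ee_pos: [0.6446, -0.0674, 0.1207]
eef_rot: [[0.99, 0.144, -0.0], [0.144, -0.99, 0.0], [-0.0, -0.0, -1.0]]
ft_force: [1.3, -0.3, -0.3]
grip_width: 0.271
gripper_force: 25.0
time: 4.55
ee_pos: [0.6665, -0.1189, 0.1202]
eef_rot: [[0.999, 0.036, -0.001], [0.036, -0.999, 0.002], [-0.001, -0.002, -1.0]]
ft_force: [0.3, 0.4, 0.2]
grip_width: 0.271
gripper_force: 25.0
```

```bash
python3 -m inch '[{"tx":0,"ty":-0.2,"tz":-4,"spin":0,"grip":0.1},{"tx":0,"ty":-0.2,"tz":-8,"spin":0,"grip":0.1},{"tx":0,"ty":-0.2,"tz":-9.5,"spin":0,"grip":0.1},{"tx":0,"ty":-0.2,"tz":-10.2,"spin":0,"grip":0.1},{"tx":0,"ty":-0.2,"tz":-10.2,"spin":0,"grip":0.1},{"tx":0,"ty":-0.2,"tz":-10.2,"spin":0,"grip":0.1}]' 25
python3 -m inch '[{"tx":0,"ty":0,"tz":0,"spin":0,"grip":0.42},{"tx":0,"ty":0,"tz":0,"spin":0,"grip":0.42},{"tx":0,"ty":0,"tz":0,"spin":0,"grip":0.42},{"tx":0,"ty":0,"tz":0,"spin":0,"grip":0.42},{"tx":0,"ty":0,"tz":2,"spin":0,"grip":0.42},{"tx":0,"ty":0,"tz":6,"spin":0,"grip":0.42},{"tx":0,"ty":0,"tz":10,"spin":0,"grip":0.6},{"tx":0,"ty":0,"tz":10,"spin":0,"grip":1}]' 25
```

```text
time: 5.15
ee_pos: [0.6685, -0.1229, 0.0205]
eef_rot: [[0.999, 0.036, 0.003], [0.036, -0.999, -0.001], [0.003, 0.001, -1.0]]
ft_force: [0.3, 0.1, -0.0]
grip_width: 0.268
gripper_force: 25.0
time: 5.95
ee_pos: [0.6714, -0.125, 0.1264]
eef_rot: [[0.999, 0.034, 0.012], [0.035, -0.999, -0.004], [0.012, 0.004, -1.0]]
ft_force: [0.4, -0.7, -0.1]
grip_width: 0.574
gripper_force: 0.0
```

```bash
python3 -m inch '[{"tx":-2,"ty":2,"tz":0,"spin":8,"grip":1},{"tx":-4,"ty":4,"tz":0,"spin":16,"grip":1},{"tx":-6,"ty":6,"tz":0,"spin":24,"grip":1},{"tx":-8,"ty":8,"tz":0,"spin":32,"grip":1},{"tx":-10,"ty":10,"tz":0,"spin":40,"grip":1},{"tx":-12,"ty":12,"tz":0,"spin":48,"grip":1},{"tx":-14,"ty":14,"tz":0,"spin":56,"grip":1},{"tx":-16,"ty":15.8,"tz":0,"spin":64,"grip":1},{"tx":-16.7,"ty":15.8,"tz":0,"spin":71,"grip":1},{"tx":-16.7,"ty":15.8,"tz":0,"spin":71,"grip":1}]' 25
python3 - <<'E'
from h import *
T=viewer.get_image("top");s=bot.read_state();print(s["ee_pos"],s["eef_rot"][:,1])
for c in blobs(T,"pale"):
    mu,a,l=axis(T,c,.012);print(np.round(cen(c)),mu.round(4),a.round(1),l.round(3))
r=viewer.get_image("wrist")
for c in blobs(r,"pale",300): print("w",np.round(cen(c)),cv2.minAreaRect(c))
E
```

```text
time: 6.95
ee_pos: [0.4991, 0.0354, 0.1195]
eef_rot: [[0.291, 0.957, -0.001], [0.957, -0.291, 0.0], [0.0, -0.001, -1.0]]
ft_force: [1.4, -0.3, 0.3]
grip_width: 1.001
gripper_force: 0.0
[0.50045754 0.03483178 0.11947471] [ 0.95547487 -0.29507048  0.00109159]
[293. 282.] [ 0.4878 -0.0064] 71.7 0.032
[447. 269.] [ 0.5133 -0.332 ] 107.4 0.063
[348. 197.] [ 0.6689 -0.1246] 0.8 0.068
[371. 195.] [ 0.6733 -0.1751] 1.0 0.068
[235. 197.] [0.6702 0.1151] 178.6 0.093
[302. 196.] [ 0.6718 -0.0267] 4.6 0.118
[430. 178.] [ 0.7106 -0.3025] 163.8 0.101
w [407. 390.] ((406.0245056152344, 387.60101318359375), (33.58427810668945, 119.0029525756836), 87.66268920898438)
w [238. 391.] ((246.8802032470703, 390.4952087402344), (183.09361267089844, 38.72903060913086), 2.2906100749969482)
w [531. 342.] ((529.2169799804688, 341.6608581542969), (28.56431770324707, 59.126136779785156), 2.862405300140381)
w [498. 307.] ((500.2047424316406, 307.876708984375), (21.8324031829834, 37.57646942138672), 64.65382385253906)
w [534. 250.] ((534.0000610351562, 250.0000457763672), (38.460365295410156, 132.37522888183594), 63.43495178222656)
w [499.  71.] ((498.9039611816406, 69.77947235107422), (34.1643180847168, 112.47132110595703), 82.40535736083984)
```

The short spindle lies well in its tray, at (0.669,-0.125) and 1°. Now picking the long one.

```bash
python3 -m inch '[{"tx":0,"ty":0,"tz":-4,"spin":0,"grip":1},{"tx":0,"ty":0,"tz":-8,"spin":0,"grip":1},{"tx":0,"ty":0,"tz":-10,"spin":0,"grip":1},{"tx":0,"ty":0,"tz":-10.8,"spin":0,"grip":0.1},{"tx":0,"ty":0,"tz":-10.8,"spin":0,"grip":0.1},{"tx":0,"ty":0,"tz":-10.8,"spin":0,"grip":0.1},{"tx":0,"ty":0,"tz":-10.8,"spin":0,"grip":0.1},{"tx":0,"ty":0,"tz":-10.8,"spin":0,"grip":0.1},{"tx":0,"ty":0,"tz":-10.8,"spin":0,"grip":0.1},{"tx":0,"ty":0,"tz":-10.8,"spin":0,"grip":0.1}]' 25
python3 -m inch '[{"tx":0,"ty":0,"tz":0,"spin":0,"grip":0.1},{"tx":0,"ty":0,"tz":0,"spin":0,"grip":0.1},{"tx":0,"ty":0,"tz":0,"spin":0,"grip":0.1},{"tx":0,"ty":0,"tz":0,"spin":0,"grip":0.1},{"tx":0,"ty":0,"tz":0,"spin":0,"grip":0.1},{"tx":0,"ty":0,"tz":0,"spin":0,"grip":0.1}]' 25
python3 -m inch '[{"tx":0,"ty":0,"tz":3,"spin":0,"grip":0.1},{"tx":0,"ty":0,"tz":7,"spin":0,"grip":0.1},{"tx":0,"ty":0,"tz":10,"spin":0,"grip":0.1},{"tx":0,"ty":0,"tz":10,"spin":0,"grip":0.1},{"tx":0,"ty":0,"tz":10,"spin":0,"grip":0.1}]' 25
```

```text
time: 8.05
ee_pos: [0.5004, 0.0351, 0.0111]
eef_rot: [[0.292, 0.956, 0.001], [0.956, -0.292, 0.0], [0.0, 0.001, -1.0]]
ft_force: [0.3, 0.8, -0.1]
grip_width: 0.389
gripper_force: 0.0
time: 8.65
ee_pos: [0.5003, 0.0351, 0.0109]
eef_rot: [[0.292, 0.956, 0.0], [0.956, -0.292, 0.0], [0.0, 0.0, -1.0]]
ft_force: [0.8, 0.3, 4.1]
grip_width: 0.272
gripper_force: 25.0
time: 9.15
ee_pos: [0.5002, 0.0352, 0.1109]
eef_rot: [[0.292, 0.956, 0.001], [0.956, -0.292, 0.0], [0.0, 0.001, -1.0]]
ft_force: [-0.3, 0.1, -0.9]
grip_width: 0.266
gripper_force: 25.0
```

```bash
python3 -m inch '[{"tx":2,"ty":-0.8,"tz":0,"spin":-8,"grip":0.1},{"tx":4,"ty":-0.8,"tz":0,"spin":-16,"grip":0.1},{"tx":6,"ty":-0.8,"tz":0,"spin":-24,"grip":0.1},{"tx":8,"ty":-0.8,"tz":0,"spin":-32,"grip":0.1},{"tx":10,"ty":-0.8,"tz":0,"spin":-40,"grip":0.1},{"tx":12,"ty":-0.8,"tz":0,"spin":-48,"grip":0.1},{"tx":14,"ty":-0.8,"tz":0,"spin":-56,"grip":0.1},{"tx":16.3,"ty":-0.8,"tz":0,"spin":-64,"grip":0.1},{"tx":16.3,"ty":-0.8,"tz":0,"spin":-67.7,"grip":0.1},{"tx":16.3,"ty":-0.8,"tz":0,"spin":-67.7,"grip":0.1}]' 25
python3 -m inch '[{"tx":0,"ty":0,"tz":-4,"spin":0,"grip":0.1},{"tx":0,"ty":0,"tz":-7,"spin":0,"grip":0.1},{"tx":0,"ty":0,"tz":-8,"spin":0,"grip":0.1},{"tx":0,"ty":0,"tz":-8,"spin":0,"grip":0.1},{"tx":0,"ty":0,"tz":-8,"spin":0,"grip":0.1}]' 25
python3 - <<'E'
from h import *
r=viewer.get_image("top")["pixels"][150:250,190:400,::-1]
cv2.imwrite("pics/t2.png",cv2.resize(r,None,fx=3.5,fy=3.5))
E
```

```text
time: 10.15
ee_pos: [0.6622, 0.0271, 0.1081]
eef_rot: [[0.996, 0.093, -0.004], [0.093, -0.996, -0.001], [-0.004, 0.001, -1.0]]
ft_force: [-0.2, 0.3, 0.4]
grip_width: 0.269
gripper_force: 25.0
time: 10.65
ee_pos: [0.6636, 0.0267, 0.0315]
eef_rot: [[0.996, 0.093, 0.001], [0.093, -0.996, -0.0], [0.001, 0.001, -1.0]]
ft_force: [0.4, 0.8, -0.1]
grip_width: 0.269
gripper_force: 25.0
```

View pics/t2.png

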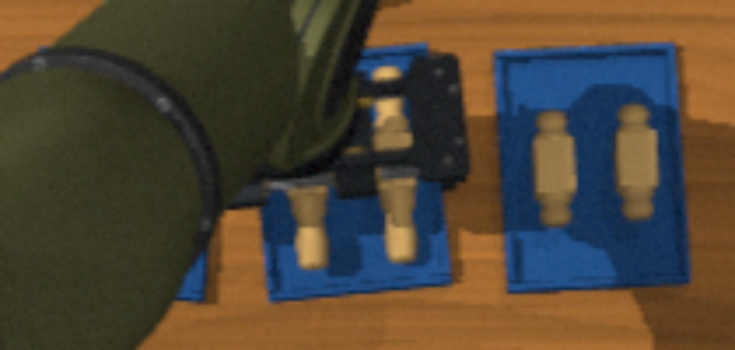

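The crop shows the long spindle held parallel beside its partner inside the middle tray, with its end at (312,265) clear of the wall. The short pair in the right-hand tray is fine. Now I'll lower and release.

```bash
python3 -m inch '[{"tx":0,"ty":0,"tz":-1,"spin":0,"grip":0.1},{"tx":0,"ty":0,"tz":-1.4,"spin":0,"grip":0.1},{"tx":0,"ty":0,"tz":-1.4,"spin":0,"grip":0.1},{"tx":0,"ty":0,"tz":-1.4,"spin":0,"grip":0.42},{"tx":0,"ty":0,"tz":-1.4,"spin":0,"grip":0.42},{"tx":0,"ty":0,"tz":-1.4,"spin":0,"grip":0.42},{"tx":0,"ty":0,"tz":-1.4,"spin":0,"grip":0.42},{"tx":0,"ty":0,"tz":1,"spin":0,"grip":0.42},{"tx":0,"ty":0,"tz":5,"spin":0,"grip":0.42},{"tx":0,"ty":0,"tz":9,"spin":0,"grip":0.42}]' 25
```

```text
time: 11.7
ee_pos: [0.6626, 0.027, 0.1214]
eef_rot: [[0.996, 0.092, -0.002], [0.092, -0.996, -0.0], [-0.002, 0.0, -1.0]]
ft_force: [0.1, 0.4, -0.5]
grip_width: 0.415
gripper_force: 0.0
```

```bash
python3 -m inch '[{"tx":-1,"ty":-3,"tz":0,"spin":8,"grip":1},{"tx":-2,"ty":-6,"tz":0,"spin":16,"grip":1},{"tx":-4,"ty":-9,"tz":0,"spin":24,"grip":1},{"tx":-5,"ty":-12,"tz":0,"spin":32,"grip":1},{"tx":-7,"ty":-15,"tz":0,"spin":40,"grip":1},{"tx":-8,"ty":-18,"tz":0,"spin":48,"grip":1},{"tx":-9,"ty":-21,"tz":0,"spin":56,"grip":1},{"tx":-10,"ty":-24,"tz":0,"spin":64,"grip":1},{"tx":-11,"ty":-27,"tz":0,"spin":72,"grip":1},{"tx":-12,"ty":-30,"tz":0,"spin":80,"grip":1}]' 25
python3 -m inch '[{"tx":-1,"ty":-2,"tz":0,"spin":8,"grip":1},{"tx":-2,"ty":-3,"tz":0,"spin":16,"grip":1},{"tx":-3.4,"ty":-4.6,"tz":0,"spin":23.7,"grip":1},{"tx":-3.4,"ty":-4.6,"tz":0,"spin":23.7,"grip":1},{"tx":-3.4,"ty":-4.6,"tz":0,"spin":23.7,"grip":1}]' 25
python3 - <<'E'
from h import *
r=viewer.get_image("wrist")["pixels"][:,:,::-1];cv2.imwrite("pics/w3.png",r)
T=viewer.get_image("top")
for c in blobs(T,"pale"):
    mu,a,l=axis(T,c,.012);print(np.round(cen(c)),mu.round(4),a.round(1),l.round(3))
E
```

```text
time: 12.7
ee_pos: [0.5426, -0.2744, 0.121]
eef_rot: [[0.077, 0.997, 0.0], [0.997, -0.077, -0.001], [-0.0, 0.0, -1.0]]
ft_force: [0.7, 0.2, 0.2]
grip_width: 1.0
gripper_force: 0.0
time: 13.2
ee_pos: [0.5094, -0.3189, 0.1209]
eef_rot: [[-0.321, 0.947, 0.001], [0.947, 0.321, 0.0], [0.0, 0.001, -1.0]]
ft_force: [0.7, -0.0, 0.7]
grip_width: 1.003
gripper_force: 0.0
[437. 273.] [ 0.5059 -0.3117] 108.7 0.072
[348. 197.] [ 0.6695 -0.1244] 1.1 0.066
[371. 195.] [ 0.6739 -0.1752] 1.0 0.066
[235. 197.] [0.6707 0.1151] 178.0 0.092
[277. 199.] [0.6646 0.0278] 5.3 0.116
[302. 195.] [ 0.6729 -0.0263] 4.3 0.118
[430. 178.] [ 0.7105 -0.3026] 164.1 0.1
```

View pics/w3.png

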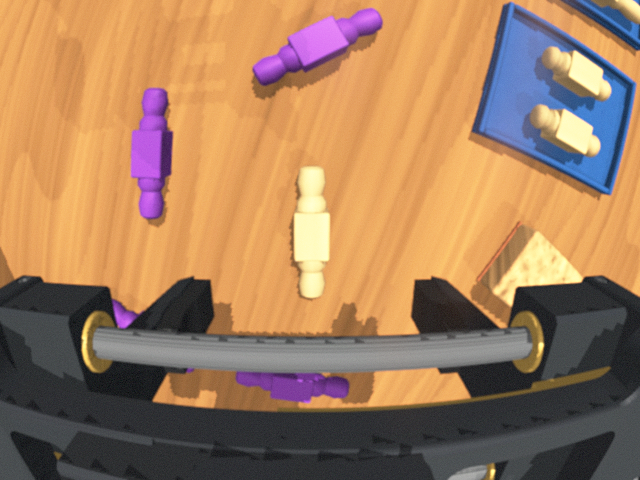

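The pale medium spindle is centred and aligned at (312,236), with the purple ones clear of the fingers. The long one lies in its tray at (0.665,0.028), 5.3°. Picking the medium.

```bash
python3 -m inch '[{"tx":0,"ty":0,"tz":-4,"spin":0,"grip":1},{"tx":0,"ty":0,"tz":-8,"spin":0,"grip":1},{"tx":0,"ty":0,"tz":-10,"spin":0,"grip":1},{"tx":0,"ty":0,"tz":-11,"spin":0,"grip":0.1},{"tx":0,"ty":0,"tz":-11,"spin":0,"grip":0.1},{"tx":0,"ty":0,"tz":-11,"spin":0,"grip":0.1},{"tx":0,"ty":0,"tz":-11,"spin":0,"grip":0.1},{"tx":0,"ty":0,"tz":-11,"spin":0,"grip":0.1},{"tx":0,"ty":0,"tz":-11,"spin":0,"grip":0.1},{"tx":0,"ty":0,"tz":-11,"spin":0,"grip":0.1}]' 25
python3 -m inch '[{"tx":0,"ty":0,"tz":0,"spin":0,"grip":0.1},{"tx":0,"ty":0,"tz":0,"spin":0,"grip":0.1},{"tx":0,"ty":0,"tz":0,"spin":0,"grip":0.1},{"tx":0,"ty":0,"tz":0,"spin":0,"grip":0.1},{"tx":0,"ty":0,"tz":0,"spin":0,"grip":0.1},{"tx":0,"ty":0,"tz":0,"spin":0,"grip":0.1}]' 25
python3 -m inch '[{"tx":0,"ty":0,"tz":3,"spin":0,"grip":0.1},{"tx":0,"ty":0,"tz":7,"spin":0,"grip":0.1},{"tx":0,"ty":0,"tz":10,"spin":0,"grip":0.1},{"tx":0,"ty":0,"tz":10,"spin":0,"grip":0.1},{"tx":0,"ty":0,"tz":10,"spin":0,"grip":0.1}]' 25
```

```text
time: 14.3
ee_pos: [0.5094, -0.3191, 0.0112]
eef_rot: [[-0.325, 0.946, 0.001], [0.946, 0.325, -0.0], [-0.001, 0.001, -1.0]]
ft_force: [0.2, -0.2, 0.4]
grip_width: 0.39
gripper_force: 0.0
time: 14.9
ee_pos: [0.5092, -0.319, 0.0109]
eef_rot: [[-0.325, 0.946, 0.0], [0.946, 0.325, -0.0], [-0.0, 0.0, -1.0]]
ft_force: [-0.4, -0.4, 3.7]
grip_width: 0.271
gripper_force: 25.0
time: 15.4
ee_pos: [0.5092, -0.3189, 0.1109]
eef_rot: [[-0.325, 0.946, 0.001], [0.946, 0.325, -0.0], [-0.0, 0.0, -1.0]]
ft_force: [-0.0, 0.8, -0.2]
grip_width: 0.272
gripper_force: 25.0
```

```bash
python3 -m inch '[{"tx":1,"ty":4,"tz":0,"spin":7,"grip":0.1},{"tx":2,"ty":8,"tz":0,"spin":14,"grip":0.1},{"tx":4,"ty":12,"tz":0,"spin":21,"grip":0.1},{"tx":5,"ty":16,"tz":0,"spin":28,"grip":0.1},{"tx":6.5,"ty":20,"tz":0,"spin":35,"grip":0.1},{"tx":8,"ty":24,"tz":0,"spin":42,"grip":0.1},{"tx":9.5,"ty":28,"tz":0,"spin":49,"grip":0.1},{"tx":11,"ty":32,"tz":0,"spin":56,"grip":0.1},{"tx":12,"ty":36,"tz":0,"spin":63,"grip":0.1},{"tx":13,"ty":40,"tz":0,"spin":68,"grip":0.1}]' 25
python3 -m inch '[{"tx":1.5,"ty":4,"tz":0,"spin":0,"grip":0.1},{"tx":2.7,"ty":8.3,"tz":0,"spin":0,"grip":0.1},{"tx":2.7,"ty":8.3,"tz":0,"spin":0,"grip":0.1},{"tx":2.7,"ty":8.3,"tz":0,"spin":0,"grip":0.1},{"tx":2.7,"ty":8.3,"tz":-4,"spin":0,"grip":0.1},{"tx":2.7,"ty":8.3,"tz":-7,"spin":0,"grip":0.1},{"tx":2.7,"ty":8.3,"tz":-8,"spin":0,"grip":0.1},{"tx":2.7,"ty":8.3,"tz":-8,"spin":0,"grip":0.1},{"tx":2.7,"ty":8.3,"tz":-8,"spin":0,"grip":0.1}]' 25
```

```text
time: 16.4
ee_pos: [0.6382, 0.0825, 0.1084]
eef_rot: [[-0.999, 0.048, -0.004], [0.048, 0.999, -0.0], [0.004, -0.001, -1.0]]
ft_force: [1.6, -0.2, 0.1]
grip_width: 0.268
gripper_force: 25.0
time: 17.3
ee_pos: [0.6668, 0.1635, 0.0315]
eef_rot: [[-0.999, 0.053, 0.001], [0.053, 0.999, 0.0], [-0.001, 0.0, -1.0]]
ft_force: [0.7, -0.2, -0.6]
grip_width: 0.273
gripper_force: 25.0
```

```bash
python3 -m inch '[{"tx":0,"ty":0,"tz":-1,"spin":0,"grip":0.1},{"tx":0,"ty":0,"tz":-1.4,"spin":0,"grip":0.1},{"tx":0,"ty":0,"tz":-1.4,"spin":0,"grip":0.1},{"tx":0,"ty":0,"tz":-1.4,"spin":0,"grip":0.42},{"tx":0,"ty":0,"tz":-1.4,"spin":0,"grip":0.42},{"tx":0,"ty":0,"tz":-1.4,"spin":0,"grip":0.42},{"tx":0,"ty":0,"tz":-1.4,"spin":0,"grip":0.42},{"tx":0,"ty":0,"tz":1,"spin":0,"grip":0.42},{"tx":0,"ty":0,"tz":5,"spin":0,"grip":0.42},{"tx":0,"ty":0,"tz":9,"spin":0,"grip":0.42}]' 25
python3 -m inch '[{"tx":-4,"ty":1,"tz":3,"spin":0,"grip":0.42},{"tx":-8,"ty":3,"tz":5,"spin":0,"grip":0.42},{"tx":-12,"ty":5,"tz":5,"spin":0,"grip":0.42},{"tx":-16,"ty":7,"tz":5,"spin":0,"grip":0.42},{"tx":-20,"ty":9,"tz":5,"spin":0,"grip":0.42},{"tx":-20,"ty":13,"tz":5,"spin":0,"grip":0.42},{"tx":-20,"ty":17,"tz":5,"spin":0,"grip":0.42},{"tx":-20,"ty":20,"tz":5,"spin":0,"grip":0.42},{"tx":-20,"ty":20,"tz":5,"spin":0,"grip":0.42}]' 25
python3 - <<'E'
from h import *
T=viewer.get_image("top");S=viewer.get_image("side")
sb=[cen(c) for c in blobs(S,"pale")]
for c in blobs(T,"pale"):
    mu,a,l=axis(T,c,.02);u=cen(c);b=min((tri(T,u,S,v) for v in sb),key=lambda x:x[1]);print(np.round(u),mu.round(4),a.round(1),l.round(3),b[0].round(3),b[1].round(4))
cv2.imwrite("pics/end.png",T["pixels"][:,:,::-1])
E
```

```text
time: 18.3
ee_pos: [0.6656, 0.1639, 0.1214]
eef_rot: [[-0.999, 0.052, -0.002], [0.052, 0.999, -0.0], [0.002, -0.0, -1.0]]
ft_force: [-0.2, -0.1, 0.0]
grip_width: 0.422
gripper_force: 0.0
time: 19.2
ee_pos: [0.4646, 0.3706, 0.1714]
eef_rot: [[-0.999, 0.046, 0.001], [0.046, 0.999, 0.006], [-0.0, 0.006, -1.0]]
ft_force: [0.1, 1.1, 0.7]
grip_width: 0.42
gripper_force: 0.0
[348. 197.] [ 0.6679 -0.1239] 1.8 0.065 [ 0.667 -0.124  0.02 ] 0.0016
[371. 195.] [ 0.6718 -0.1744] 0.8 0.065 [ 0.671 -0.174  0.02 ] 0.0019
[211. 199.] [0.6645 0.1651] 176.7 0.093 [ 0.674  0.167 -0.   ] 0.0122
[235. 197.] [0.6688 0.114 ] 178.1 0.091 [0.659 0.114 0.037] 0.0132
[277. 199.] [0.6631 0.0273] 5.2 0.115 [ 0.674  0.026 -0.002] 0.0138
[302. 195.] [ 0.6712 -0.0264] 4.3 0.117 [ 0.659 -0.023  0.038] 0.0167
[430. 178.] [ 0.7084 -0.3007] 163.9 0.099 [ 0.705 -0.298  0.03 ] 0.002
```

View pics/end.png

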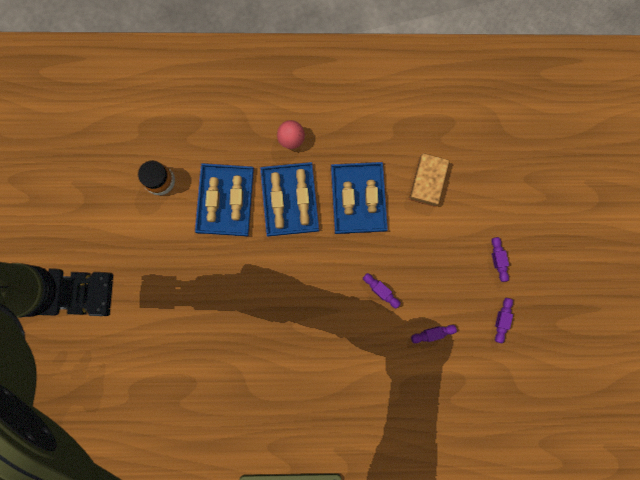

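The final top view shows each tray holding two parallel spindles: (211,199)/(235,197) medium, (277,199)/(302,195) long and (348,197)/(371,195) short. Nothing else has moved and the arm is clear of everything. In the side view, the medium and long pairs merge into single blobs, which explains their bad triangulation.

```bash
python3 -c "
from plant import sign_off
print(sign_off())"
```

```text
the job is handed in; nothing more can be done
None
```

The job is handed in at about 19 s: the short, medium and long spindles each lie beside their match in the right tray, within about 2° of its length in the top view, though `sign_off` returned no verdict.

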